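# Put the microscope's loose optics away by kind

### The job

Put the five loose microscope parts on the optical table away by kind: the yellow-ring and blue-ring objectives into the two free bays of the blue tray, the green and red filter cubes into the two free bays of the white tray, and the condenser lens into the orange tray. Each part gets a bay to itself and stands upright on the bay's floor, the way up it stands now, set down gently rather than dropped. Do not tip any part over, and leave the objective and the cube that are already in the trays standing where they are.

Things in the scene. Friction and masses are not known exactly. Their poses are not given: they have to be found in the camera images.
- objective_yellow: Microscope objective, silver barrel, yellow band and shoulder, upright on its brass thread, small lens up. 64 mm high: thread 27 mm diameter to 5.6 mm, straight round barrel 34 mm diameter to 46 mm (grip here), then tapering to a 17 mm nose. About 180 g. Loose; starts upright on the bare table at any yaw. Origin: centre of underside; z up.
- objective_blue: Microscope objective, silver barrel, light blue band and shoulder, upright on its brass thread, small lens up. 64 mm high: thread 27 mm diameter to 5.6 mm, straight round barrel 34 mm diameter to 46 mm (grip here), then tapering to a 17 mm nose. About 180 g. Loose; starts upright on the bare table at any yaw. Origin: centre of underside; z up.
- cube_green: Filter cube, dark grey block with a round green filter in its top and -x side, aluminium plate on +x. 38 x 38 mm, 46 mm high, flat sides, grip across x or y. About 110 g. Loose; starts upright on the bare table at any yaw. Origin: centre of underside; z up, x and y square to the sides.
- cube_red: Filter cube, dark grey block with a round red filter in its top and -x side, aluminium plate on +x. 38 x 38 mm, 46 mm high, flat sides, grip across x or y. About 110 g. Loose; starts upright on the bare table at any yaw. Origin: centre of underside; z up, x and y square to the sides.
- condenser_lens: Condenser lens in a black knurled mount, a wide squat cylinder with a pale domed glass on top: 54 mm diameter up to 37 mm, 44 mm high in all. About 220 g. Loose; starts upright on the bare table at any yaw. Origin: centre of underside; z up.
- objective_tray: Blue objective tray, 68 x 200 mm, three bays in a row along its y axis, a pale round mark on each floor. Bays 58 (x) by 60 mm (y) inside, centred at x = 0, y = -65, 0, +65 mm. +65 holds the stored objective; 0 and -65 are free. Bay floor 4 mm, top of walls and dividers (5 mm thick) 16 mm above the table. Fixed. Origin: centre of underside, at table height; yaw varies. x across, z up.
- cube_tray: White filter-cube tray, 68 x 200 mm, three bays in a row along its y axis, a pale square mark on each floor. Bays 58 (x) by 60 mm (y) inside, centred at x = 0, y = -65, 0, +65 mm. 0 holds the stored cube; -65 and +65 are free. Bay floor 4 mm, top of walls and dividers (5 mm thick) 16 mm above the table. Fixed. Origin: centre of underside, at table height; yaw varies. x across, z up.
- condenser_tray: Orange condenser tray, 88 x 88 mm, one square bay 78 x 78 mm inside, centred, with a large pale round mark on its floor; empty. Bay floor 4 mm, top of walls and dividers (5 mm thick) 16 mm above the table. Fixed. Origin: centre of underside, at table height; yaw varies. z up.
- objective_stored: Microscope objective, silver barrel, green band and shoulder, upright on its brass thread, small lens up. 64 mm high: thread 27 mm diameter to 5.6 mm, straight round barrel 34 mm diameter to 46 mm (grip here), then tapering to a 17 mm nose. About 180 g. Already put away in the +y end bay of its tray; leave it there. Origin: centre of underside; z up.
- cube_stored: Filter cube, dark grey block with a round dark blue filter in its top and -x side, aluminium plate on +x. 38 x 38 mm, 46 mm high, flat sides, grip across x or y. About 110 g. Already put away in the middle bay of its tray; leave it there. Origin: centre of underside; z up, x and y square to the sides. Small bystanders around the parts are under 60 mm tall.

How it is judged (in metres and radians):
At the end, for the whole second after the job is handed in: Loose objectives one each in the free bays of the blue tray, cubes one each in those of the white tray, condenser lens in the orange one, stored parts still in theirs: each within 18 mm of its bay centre in x and y, on the bay floor (within 4 mm), upright within 0.1 rad, released, at rest ((((x of objective_yellow in the frame of objective_tray between -0.018 and 0.018 m and y of objective_yellow in the frame of objective_tray between -0.018 and 0.018 m and z of objective_yellow in the frame of objective_tray between 0.001 and 0.008 m) and (x of objective_blue in the frame of objective_tray between -0.018 and 0.018 m and y of objective_blue in the frame of objective_tray between -0.083 and -0.047 m and z of objective_blue in the frame of objective_tray between 0.001 and 0.008 m)) or ((x of objective_yellow in the frame of objective_tray between -0.018 and 0.018 m and y of objective_yellow in the frame of objective_tray between -0.083 and -0.047 m and z of objective_yellow in the frame of objective_tray between 0.001 and 0.008 m) and (x of objective_blue in the frame of objective_tray between -0.018 and 0.018 m and y of objective_blue in the frame of objective_tray between -0.018 and 0.018 m and z of objective_blue in the frame of objective_tray between 0.001 and 0.008 m))) and (((x of cube_green in the frame of cube_tray between -0.018 and 0.018 m and y of cube_green in the frame of cube_tray between 0.047 and 0.083 m and z of cube_green in the frame of cube_tray between 0.001 and 0.008 m) and (x of cube_red in the frame of cube_tray between -0.018 and 0.018 m and y of cube_red in the frame of cube_tray between -0.083 and -0.047 m and z of cube_red in the frame of cube_tray between 0.001 and 0.008 m)) or ((x of cube_green in the frame of cube_tray between -0.018 and 0.018 m and y of cube_green in the frame of cube_tray between -0.083 and -0.047 m and z of cube_green in the frame of cube_tray between 0.001 and 0.008 m) and (x of cube_red in the frame of cube_tray between -0.018 and 0.018 m and y of cube_red in the frame of cube_tray between 0.047 and 0.083 m and z of cube_red in the frame of cube_tray between 0.001 and 0.008 m))) and x of condenser_lens in the frame of condenser_tray between -0.018 and 0.018 m and y of condenser_lens in the frame of condenser_tray between -0.018 and 0.018 m and z of condenser_lens in the frame of condenser_tray between 0.001 and 0.008 m and x of objective_stored in the frame of objective_tray between -0.018 and 0.018 m and y of objective_stored in the frame of objective_tray between 0.047 and 0.083 m and z of objective_stored in the frame of objective_tray between 0.001 and 0.008 m and x of cube_stored in the frame of cube_tray between -0.018 and 0.018 m and y of cube_stored in the frame of cube_tray between -0.018 and 0.018 m and z of cube_stored in the frame of cube_tray between 0.001 and 0.008 m and angle between each of objective_yellow, objective_blue, cube_green, cube_red, condenser_lens, objective_stored, cube_stored's own z axis and vertical below 0.1 rad and linear speed of each of objective_yellow, objective_blue, cube_green, cube_red, condenser_lens, objective_stored, cube_stored below 0.02 m/s); the robot touches nothing.
It fails at once if a loose part is tipped over (leans more than 35 degrees) (angle between any of objective_yellow, objective_blue, cube_green, cube_red, condenser_lens's own z axis and vertical above 0.61 rad).
It fails at once if a part already stored is moved more than 12 mm or leans more than 20 degrees (distance of any of objective_stored, cube_stored from where it was at the start of the episode above 0.012 m or angle between any of objective_stored, cube_stored's own z axis and vertical above 0.35 rad).
It fails at once if a part is dropped: falls or flies free of the fingers faster than 0.7 m/s (a drop of about 25 mm) ((linear speed of objective_yellow above 0.7 m/s and contact force between the fingers and objective_yellow below 0.05 N) or (linear speed of objective_blue above 0.7 m/s and contact force between the fingers and objective_blue below 0.05 N) or (linear speed of cube_green above 0.7 m/s and contact force between the fingers and cube_green below 0.05 N) or (linear speed of cube_red above 0.7 m/s and contact force between the fingers and cube_red below 0.05 N) or (linear speed of condenser_lens above 0.7 m/s and contact force between the fingers and condenser_lens below 0.05 N)).
It also fails if it takes over 122 s, if anything falls off the work surface, if the arm or the gripper's body presses on something with over 40 N, if the wrist force passes 120 N, or if a joint passes its speed limit or range.

### The arm

A 6-joint arm with a two-finger parallel gripper is mounted at the origin on the work surface. World frame = base frame: x ahead of the robot, y to its left, z up, the work surface at z = 0. Lengths are in mm, angles in rad, forces in N, time in s.
With the tool pointing down it reaches from about 300 to 775 mm from the base axis. Payload 14.6 kg.
Tool frame: the origin (TCP) lies on the centre line of the jaws, within the pads' length; the fingertips stand 11 mm ahead of it and the grasp point (between the pads) lies 8 mm behind it; x points along the fingers, y is the direction in which the jaws open and shut, and the axes are right-handed (so a half turn about x gives the same grasp; the last joint's range is limited). The gripper opens to 85 mm and grips with 20 to 120 N. Pads are 22 mm wide; open, the fingers measure 114 mm over their backs; the gripper's body (76 mm by 85 mm) begins 54 mm behind the grasp point. The pads swing forward as they close: fully open they stand 13 mm farther back than shut.
Start: joints at [-1.351, 0.3, 1.521, -0, 1.321, -0.067], TCP at [155.58, -527.527, 242.281] pointing down, gripper open.
Joint ranges: [-3.03, 3.03], [-0.79, 2.21], [0.23, 2.52], [-1.04, 4.18], [0, 3.07], [-2.55, 2.55]. Speed limits (rad/s): [2.22, 2.22, 2.57, 3.14, 3.14, 3.14].

### API

Orientations are given as a unit quaternion [x, y, z, w].
In Python, from workcell import arm gives the robot as it stands.
- The arm moves only by the tool servo_tool, never from a script. Its argument "deltas" is a list of rows, each a list of 7 numbers: the opening in per cent of the stroke, from 0 (shut) to 100 (fully open), then the shift along the tool's x, y, z in mm, then the turn, a rotation vector about the tool's x, y, z in units of 6 degrees (1.0 is 6 degrees). In form: [[claw, x, y, z, wx, wy, wz], ...]. A call has exactly 10 rows; each row is the pose to reach, as a shift and turn from the pose commanded when the call began, along the tool's axes at that moment; what a row does not reach only later rows make up. A row lasts 1/12 s, in which the tool goes at most 41.7 mm and 7.16 degrees, less where a joint would pass 70% of its speed; a pose out of reach is approached as far as the arm can. A call with a gripper value outside its range is refused whole. The fingers move at their own pace and stop on an object; the grip force is fixed at half the most. Time passes only in rows, so rows that repeat a pose let the fingers close, or fill a call up. It gives the time, the measured TCP pose, the force and the opening at its end, in the units of the state.
- arm.observe(): the state, without advancing time (a new reading comes with each control period).
- arm.camera(name): name is "scene" or "top" or "wrist"; returns the picture (400x640x3 uint8, red, green, blue); there is no depth.
- arm.camera_params(name): a dict with "K" (3x3 intrinsics, pixels), "position" and "rotation" of the camera in the world. Camera axes: x right, y down, z forward; pixel columns grow to the right and rows downward; lengths in mm; the calibration is good to about 2 mm. A picture is of the moment at which its call begins: read the wrist's pose just before it. camera_params takes no time and is no camera call; for the wrist camera it gives the pose at the moment of the call.
- arm.finish_job(): hands the job in, once; it reports no verdict.
The state is a dict: "t": time; "q": joint angles; "qvel": joint speeds; "tau": joint torques, N m; "eef_pos": TCP position; "ee_rot": TCP orientation; "wrist_force": force on the tool from outside, world axes, zero at the start; "torque": the same for the moment, N m; "gripper_width": finger opening in mm.
Only numpy, scipy, OpenCV 4.12 (cv2) and the standard library are available. Lean on these libraries where they do the work, as an engineer would, in place of code of your own. Each camera call takes 0.05 s, during which the arm holds its last target. There are 200 camera calls.

## Working session

There is one attempt and no reset: what is moved stays moved. The work goes in short steps, Python scripts to look and compute and a tool call to move; the robot and the scene stay as the last step left them, time stands still between calls to the robot, and variables do not carry over. Pictures are saved under pics/ and viewed, about 12 in all and at most 16, crops included, and the job is handed in when it is done.

Besides the shell and the picture viewer there is one more tool, called as name(argument=value, ...) on one line, values as JSON. servo_tool: Moves the arm, as the interface text tells. Its arguments: {"type":"object","properties":{"deltas":{"type":"array"}},"required":["deltas"]}

```bash
mkdir -p pics
python3 - <<'E'
from workcell import arm
import cv2
print(arm.observe())
for n in("top","scene"):
    im=arm.camera(n); cv2.imwrite(f"pics/{n}0.png",im[:,:,::-1]); print(n,arm.camera_params(n))
E
```

```text
{'t': 0.0, 'q': array([-1.35058465e+00,  3.00482276e-01,  1.52160253e+00,  1.06017292e-05,
        1.32069716e+00, -6.66178704e-02]), 'qvel': array([-1.41639036e-03,  4.27849910e-04,  2.56039119e-04, -2.36794357e-04,
       -4.11425856e-05,  4.95643877e-04]), 'tau': array([-6.16677189e-04, -5.43500984e+01, -3.61795700e+01, -6.01220918e-06,
        3.95931245e-03, -3.02126477e-05]), 'eef_pos': array([ 155.54221132, -527.31030784,  241.70610191]), 'ee_rot': array([-0.69981879, -0.10148088,  0.69987607, -0.10064183]), 'wrist_force': array([ 0.20897089,  0.63728544, -0.3789972 ]), 'torque': array([ 0.03172673, -0.02037847, -0.02746007]), 'gripper_width': 85.61372730009678}
top {'K': array([[383.89319724,   0.        , 320.77741982],
       [  0.        , 383.89319724, 196.00457463],
       [  0.        ,   0.        ,   1.        ]]), 'position': array([440.65473159,  34.57572769, 823.94649091]), 'rotation': array([-0.70407022,  0.70925527, -0.0349298 ,  0.00468998])}
scene {'K': array([[511.34391739,   0.        , 315.65468538],
       [  0.        , 511.34391739, 186.72442627],
       [  0.        ,   0.        ,   1.        ]]), 'position': array([1238.10327103,  247.03853595, 1028.47390207]), 'rotation': array([ 0.55909196,  0.75974372, -0.26433861, -0.20082521])}
```

View pics/top0.png

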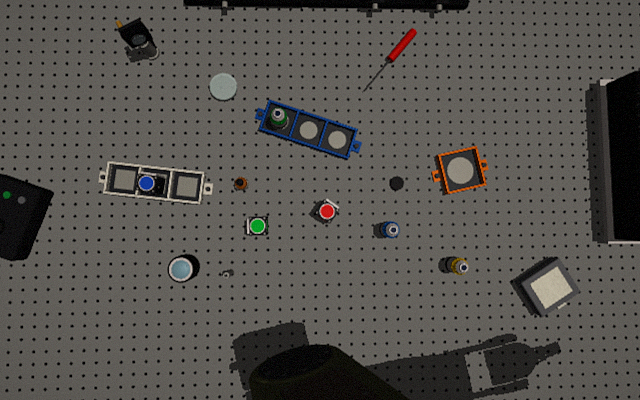

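View pics/scene0.png

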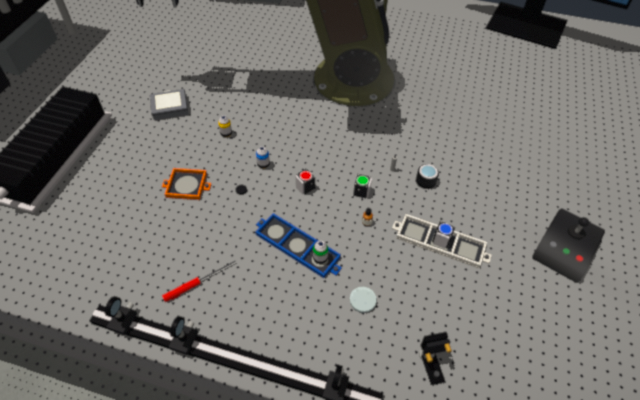

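The top view shows: the yellow objective at about (459,267), blue at (391,230), the red cube at (326,211), green at (257,226) and the condenser at (181,268). The blue tray is at (309,130), white at (156,184) and orange at (460,170). I'll enlarge next.

Run:
```python
import cv2
im=cv2.imread("pics/top0.png")
for n,(x,y,w,h,s) in dict(L=(95,150,200,140,4),R=(250,90,250,190,3.2)).items():
    c=cv2.resize(im[y:y+h,x:x+w],None,fx=s,fy=s,interpolation=cv2.INTER_CUBIC)
    c=cv2.convertScaleAbs(c,alpha=1.5)
    for u in range(x-x%20+20,x+w,20): cv2.putText(c,str(u),(int((u-x)*s),10),0,.35,(0,255,255)); cv2.line(c,(int((u-x+.5)*s),12),(int((u-x+.5)*s),18),(0,255,255))
    for v in range(y-y%20+20,y+h,20): cv2.putText(c,str(v),(0,int((v-y+.5)*s)),0,.35,(0,255,255)); cv2.line(c,(25,int((v-y+.5)*s)),(30,int((v-y+.5)*s)),(0,255,255))
    cv2.imwrite(f"pics/{n}.png",c)
```

```text
(no output)
```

View pics/L.png

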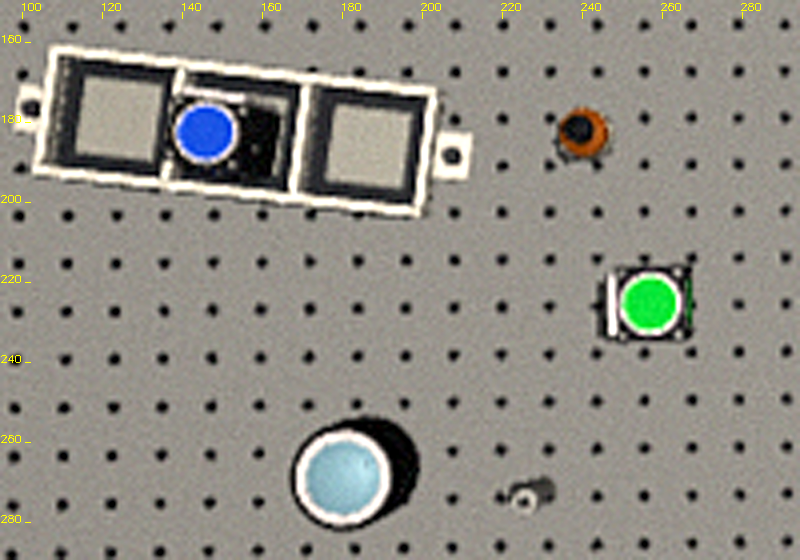

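View pics/R.png

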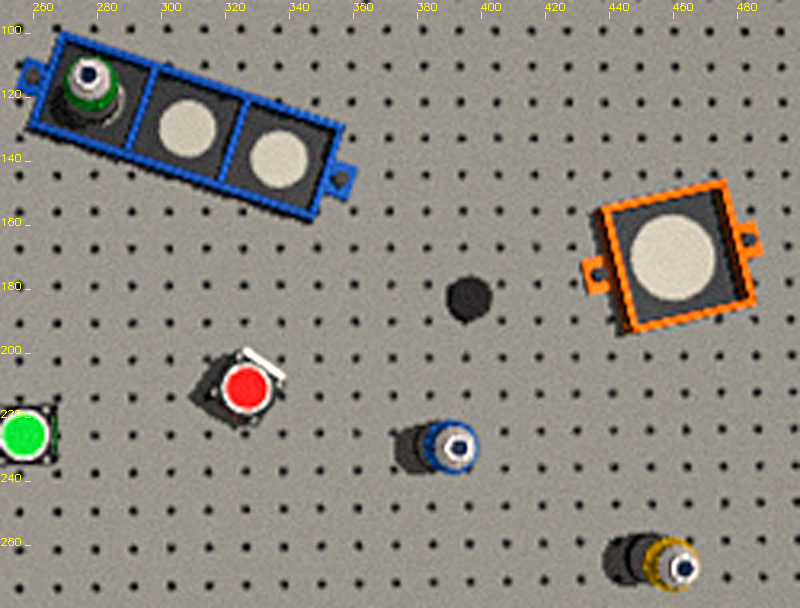

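```bash
cat > h.py <<'E'
import numpy as np, sys
from scipy.spatial.transform import Rotation as R
from workcell import arm
def world(cam,uv,z):
    p=arm.camera_params(cam) if isinstance(cam,str) else cam
    d=R.from_quat(p["rotation"]).apply(np.linalg.solve(p["K"],[uv[0],uv[1],1.]))
    return p["position"]+d*(z-p["position"][2])/d[2]
def go(x,y,z,yaw):
    "tool-frame shift and turn to a downward pose, tool y at yaw (deg, mod 180)"
    s=arm.observe(); r=R.from_quat(s["ee_rot"]); X,Y,Z=r.as_matrix().T
    y0=np.degrees(np.arctan2(Y[1],Y[0])); d=(yaw-y0+90)%180-90
    t=np.radians(y0+d); Yt=np.array([np.cos(t),np.sin(t),0]); Xt=np.array([0,0,-1.])
    rt=R.from_matrix(np.c_[Xt,Yt,np.cross(Xt,Yt)])
    print("shift",r.inv().apply(np.array([x,y,z])-s["eef_pos"]).round(1),"turn",(np.degrees((r.inv()*rt).as_rotvec())/6).round(2),"yaw0 %.1f"%y0,"q6 %.2f"%s["q"][5],"pos",s["eef_pos"].round(1),"w %.1f"%s["gripper_width"],"t %.1f"%s["t"],"f",s["wrist_force"].round(1))
E
cat > m.py <<'E'
from h import *
L=lambda x,y:(95+x/4-.5,150+y/4-.5); Q=lambda x,y:(250+x/3.2-.5,90+y/3.2-.5)
for n,p,z in [("white tray m1",L(122,118),4),("white m2",L(367,147),4),("stored cube",L(205,132),46),("green",L(650,303),46),("cond",L(343,478),38),
 ("blue m mid",Q(188,129),4),("blue m end",Q(279,160),4),("stored obj",Q(88,75),64),("orange",Q(673,257),4),("red",Q(247,389),46),("obj blue",Q(459,447),64),("obj yellow",Q(684,568),64),
 ("post",L(525,502),30)]: print(n,world("top",p,z).round(1))
def c(n,ps,z):
    w=np.array([world("top",p,z)[:2] for p in ps]); e=w[1]-w[0]; e2=w[2]-w[3]
    print(n,"centre",w.mean(0).round(1),"edge yaws",[round(np.degrees(np.arctan2(v[1],v[0])),1) for v in(e,e2)],"len",np.linalg.norm(e).round(1))
c("white",[L(52,45),L(437,88),L(419,216),L(37,175)],16)
c("blue",[Q(62,32),Q(344,126),Q(314,220),Q(28,128)],16)
c("orange",[Q(597,208),Q(724,182),Q(756,303),Q(628,331)],16)
c("greenplate",[L(612,275),L(612,334),L(612,334),L(612,275)],46)
c("redplate",[Q(247,350),Q(283,380),Q(283,380),Q(247,350)],46)
go(500,0,140,0)
E
python3 m.py
```

```text
white tray m1 [524.9 410.6   4. ]
white m2 [508.9 283.6   4. ]
stored cube [513.4 350.6  46. ]
green [426.2 129.8  46. ]
cond [340.2 283.3  38. ]
blue m mid [629.9  25.1   4. ]
blue m end [608.7 -36.2   4. ]
stored obj [650.1  88.   64. ]
orange [ 542. -305.    4.]
red [453.5 -10.7  46. ]
obj blue [ 416.2 -141.4   64. ]
obj yellow [ 339.6 -281.5   64. ]
post [325.8 194.7  30. ]
white centre [516.6 346.5] edge yaws [np.float64(-96.7), np.float64(-96.6)] len 198.5
blue centre [628.8  25.6] edge yaws [np.float64(-108.6), np.float64(-108.1)] len 197.9
orange centre [ 541.3 -302.4] edge yaws [np.float64(-78.6), np.float64(-78.2)] len 89.2
greenplate centre [425.6 148.8] edge yaws [np.float64(-179.9), np.float64(-179.9)] len 29.5
redplate centre [468.7 -22.2] edge yaws [np.float64(-130.2), np.float64(-130.2)] len 29.8
shift [ 102.2 -408.3 -479.6] turn [-1.226e+01 -1.000e-02  1.000e-02] yaw0 -73.6 q6 -0.07 pos [ 155.5 -527.3  241.8] w 85.5 t 0.1 f [-1.  -0.9  0.5]
```

```bash
python3 -c "
from h import *
go(339.6,-281.5,110,-18.3)"
```

```text
shift [ 132.  -183.6 -246.1] turn [-9.21 -0.01  0.01] yaw0 -73.6 q6 -0.07 pos [ 155.5 -527.3  241.8] w 85.5 t 0.1 f [-1.  -0.9  0.5]
```

servo_tool(deltas=[[100, 13, -18, -25, -0.9, 0, 0], [100, 26, -37, -49, -1.8, 0, 0], [100, 40, -55, -74, -2.8, 0, 0], [100, 53, -73, -98, -3.7, 0, 0], [100, 66, -92, -123, -4.6, 0, 0], [100, 79, -110, -148, -5.5, 0, 0], [100, 92, -128, -172, -6.4, 0, 0], [100, 106, -147, -197, -7.4, 0, 0], [100, 119, -165, -221, -8.3, 0, 0], [100, 132, -183.6, -246, -9.2, 0, 0]])

```text
t: 0.93
eef_pos: [340.1, -280.5, 109.6]
ee_rot: [-0.572, -0.415, 0.572, -0.415]
wrist_force: [-0.2, -0.7, 0.6]
gripper_width: 85.4
```

```bash
python3 -c "
from h import *
import cv2
go(339.6,-281.5,25,-18.3)
p=arm.camera_params('wrist');im=arm.camera('wrist');cv2.imwrite('pics/w1.png',im[:,:,::-1])
t=np.array([339.6,-281.5,64.]);
c=R.from_quat(p['rotation']).inv().apply(t-p['position']);print(p['position'],(p['K']@c/c[2]).round(1))
go(339.6,-281.5,25,-18.3)"
```

```text
shift [84.6 -0.1  1.1] turn [ 0.03 -0.    0.  ] yaw0 -18.1 q6 -0.46 pos [ 340.1 -280.5  109.6] w 85.4 t 0.9 f [-0.2 -0.7  0.6]
[ 364.89898974 -207.86903397  241.58925838] [321.7 233.1   1. ]
shift [82.3  0.   5.4] turn [ 0.12 -0.02  0.03] yaw0 -17.6 q6 -0.46 pos [ 341.4 -276.6  107.3] w 85.3 t 1.0 f [-0.4  1.1 -3.3]
```

View pics/w1.png

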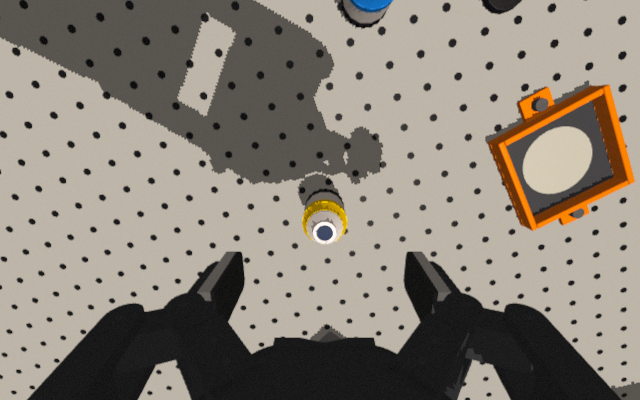

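The wrist view shows the yellow nose at (323,233), against a predicted (322,233), so the calibration is good. I'll descend now.

servo_tool(deltas=[[100, 10, 0, 0, 0, 0, 0], [100, 22, 0, 0, 0, 0, 0], [100, 34, 0, 0, 0, 0, 0], [100, 46, 0, 0, 0, 0, 0], [100, 58, 0, 0, 0, 0, 0], [100, 70, 0, 0, 0, 0, 0], [100, 78, 0, 0, 0, 0, 0], [100, 84, 0, 0, 0, 0, 0], [100, 84, 0, 0, 0, 0, 0], [70, 84, 0, 0, 0, 0, 0]])

```text
t: 1.82
eef_pos: [339.5, -282.1, 26.3]
ee_rot: [-0.574, -0.414, 0.574, -0.414]
wrist_force: [1.0, 0.0, -0.6]
gripper_width: 75.6
```

servo_tool(deltas=[[50, 0, 0, 0, 0, 0, 0], [30, 0, 0, 0, 0, 0, 0], [20, 0, 0, 0, 0, 0, 0], [20, 0, 0, 0, 0, 0, 0], [20, 0, 0, 0, 0, 0, 0], [20, 0, 0, 0, 0, 0, 0], [20, 0, 0, 0, 0, 0, 0], [20, 0, 0, 0, 0, 0, 0], [20, 0, 0, 0, 0, 0, 0], [20, 0, 0, 0, 0, 0, 0]])

```text
t: 2.65
eef_pos: [339.8, -282.0, 26.9]
ee_rot: [0.573, 0.414, -0.573, 0.414]
wrist_force: [-2.0, 2.0, 6.9]
gripper_width: 32.6
```

```bash
python3 -c "
from h import *
go(608.7,-36.2,125,-18.3)"
```

```text
shift [ -98.1  177.8 -318. ] turn [-0.01  0.   -0.01] yaw0 -18.4 q6 -0.46 pos [ 339.8 -282.    26.9] w 32.6 t 2.6 f [-2.   2.   6.9]
```

servo_tool(deltas=[[20, -8, 0, 0, 0, 0, 0], [20, -25, 0, 0, 0, 0, 0], [20, -50, 0, 0, 0, 0, 0], [20, -75, 2, -4, 0, 0, 0], [20, -92, 10, -17, 0, 0, 0], [20, -98, 22, -39, 0, 0, 0], [20, -98, 38, -67, 0, 0, 0], [20, -98, 54, -96, 0, 0, 0], [20, -98, 70, -125, 0, 0, 0], [20, -98, 86, -154, 0, 0, 0]])

```text
t: 3.48
eef_pos: [470.7, -161.4, 125.0]
ee_rot: [0.574, 0.414, -0.573, 0.414]
wrist_force: [0.4, -1.3, -1.5]
gripper_width: 32.6
```

servo_tool(deltas=[[20, 0, 16, -29, 0, 0, 0], [20, 0, 32, -58, 0, 0, 0], [20, 0, 48, -86, 0, 0, 0], [20, 0, 64, -115, 0, 0, 0], [20, 0, 78, -140, 0, 0, 0], [20, 0, 87, -155, 0, 0, 0], [20, 0, 92, -164, 0, 0, 0], [20, 0, 92, -164, 0, 0, 0], [20, 0, 92, -164, 0, 0, 0], [20, 0, 92, -164, 0, 0, 0]])

```text
t: 4.32
eef_pos: [608.0, -37.0, 124.4]
ee_rot: [-0.573, -0.414, 0.574, -0.413]
wrist_force: [0.1, -0.1, -1.0]
gripper_width: 32.6
```

```bash
python3 -c "
from h import *
import cv2
p=arm.camera_params('wrist');im=arm.camera('wrist');cv2.imwrite('pics/w2.png',im[:,:,::-1])
t=np.array([608.7,-36.2,4.]);
c=R.from_quat(p['rotation']).inv().apply(t-p['position']);print((p['K']@c/c[2]).round(1))
go(608.7,-36.2,30,-18.3)"
```

```text
[322.7 199.4   1. ]
shift [94.5  0.4 -1. ] turn [-0.02  0.    0.  ] yaw0 -18.4 q6 0.20 pos [608.1 -37.1 124.5] w 32.3 t 4.4 f [ 0.5  0.2 -0.6]
```

View pics/w2.png

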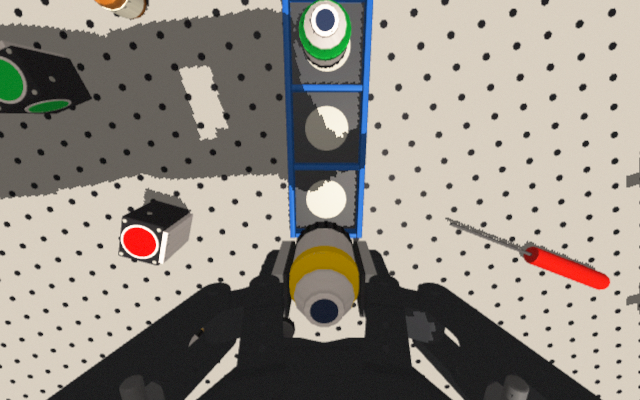

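The wrist view shows the yellow objective held upright. The free end-bay mark is at (326,199) against a predicted (323,199), which is within 2 mm. I'll lower it slowly.

servo_tool(deltas=[[20, 8, 0, 0, 0, 0, 0], [20, 22, 0, -1, 0, 0, 0], [20, 38, 0, -1, 0, 0, 0], [20, 54, 0, -1, 0, 0, 0], [20, 68, 0, -1, 0, 0, 0], [20, 78, 0, -1, 0, 0, 0], [20, 85, 0, -1, 0, 0, 0], [20, 90, 0, -1, 0, 0, 0], [20, 93, 0, -1, 0, 0, 0], [20, 93, 0, -1, 0, 0, 0]])

```text
t: 5.2
eef_pos: [609.2, -35.3, 31.5]
ee_rot: [0.574, 0.414, -0.573, 0.414]
wrist_force: [-0.4, -0.2, -0.4]
gripper_width: 32.6
```

servo_tool(deltas=[[20, 0.5, 0, 0, 0, 0, 0], [20, 0.5, 0, 0, 0, 0, 0], [20, 0.5, 0, 0, 0, 0, 0], [28, 0.5, 0, 0, 0, 0, 0], [38, 0.5, 0, 0, 0, 0, 0], [48, 0.5, 0, 0, 0, 0, 0], [60, 0.5, 0, 0, 0, 0, 0], [75, 0.5, 0, 0, 0, 0, 0], [85, 0.5, 0, 0, 0, 0, 0], [85, 0.5, 0, 0, 0, 0, 0]])

```text
t: 6.03
eef_pos: [609.1, -35.2, 30.8]
ee_rot: [0.573, 0.414, -0.573, 0.414]
wrist_force: [-0.2, 0.3, 0.5]
gripper_width: 72.4
```

servo_tool(deltas=[[90, -4, 0, 0, 0, 0, 0], [100, -14, 0, 0, 0, 0, 0], [100, -34, 0, 0, 0, 0, 0], [100, -60, 0, 0, 0, 0, 0], [100, -85, 0, 0, 0, 0, 0], [100, -95, 0, 0, 0, 0, 0], [100, -95, 0, 0, 0, 0, 0], [100, -95, 0, 0, 0, 0, 0], [100, -95, 0, 0, 0, 0, 0], [100, -95, 0, 0, 0, 0, 0]])

```text
t: 6.87
eef_pos: [608.4, -35.1, 124.2]
ee_rot: [-0.573, -0.414, 0.574, -0.413]
wrist_force: [-0.5, 0.9, -0.2]
gripper_width: 85.3
```

```bash
python3 -c "
from h import *
go(416.2,-141.4,110,-18.3)"
```

```text
shift [  14.7 -148.9  161.4] turn [-0.01  0.    0.02] yaw0 -18.4 q6 0.20 pos [608.4 -35.1 124.2] w 85.3 t 6.9 f [-0.5  0.9 -0.2]
```

servo_tool(deltas=[[100, 2, -13, 14, 0, 0, 0], [100, 5, -38, 41, 0, 0, 0], [100, 8, -63, 68, 0, 0, 0], [100, 10, -88, 95, 0, 0, 0], [100, 13, -111, 121, 0, 0, 0], [100, 14, -130, 141, 0, 0, 0], [100, 14, -143, 155, 0, 0, 0], [100, 14, -149, 161.5, 0, 0, 0], [100, 14, -149, 161.5, 0, 0, 0], [100, 14, -149, 161.5, 0, 0, 0]])

```text
t: 7.7
eef_pos: [417.3, -141.5, 111.7]
ee_rot: [0.574, 0.414, -0.573, 0.414]
wrist_force: [0.9, 0.0, -0.1]
gripper_width: 85.4
```

```bash
cat > look.py <<'E'
from h import *
import cv2
def look(name,t):
    p=arm.camera_params('wrist');im=arm.camera('wrist');cv2.imwrite(f'pics/{name}.png',im[:,:,::-1])
    c=R.from_quat(p['rotation']).inv().apply(np.array(t,float)-p['position']);print("pred px",(p['K']@c/c[2]).round(1)[:2])
E
python3 -c "
from look import *
look('w3',[416.2,-141.4,64])
go(416.2,-141.4,27,-18.3)"
```

```text
pred px [320.4 230.8]
shift [84.7 -1.3  0.6] turn [-0.01 -0.   -0.  ] yaw0 -18.4 q6 -0.09 pos [ 417.6 -141.2  111.7] w 85.1 t 7.8 f [-0.5  0.  -0.4]
```

View pics/w3.png

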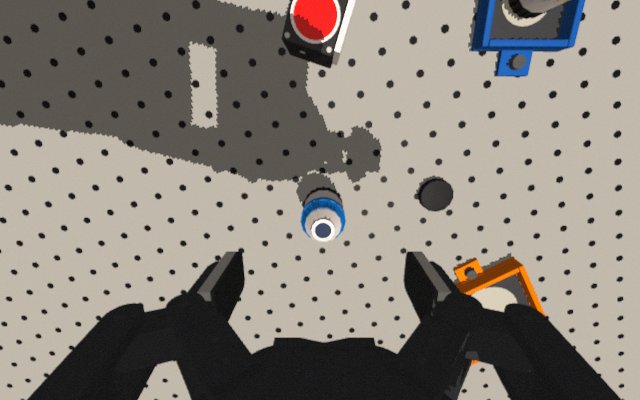

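Blue nose at (322,230) against a predicted (320,231). The yellow objective stands in its bay at upper right.

servo_tool(deltas=[[100, 10, -1, 0, 0, 0, 0], [100, 22, -1, 0, 0, 0, 0], [100, 34, -1, 0, 0, 0, 0], [100, 46, -1, 0, 0, 0, 0], [100, 58, -1, 0, 0, 0, 0], [100, 70, -1, 0, 0, 0, 0], [100, 80, -1, 0, 0, 0, 0], [100, 84.5, -1, 0, 0, 0, 0], [100, 84.5, -1, 0, 0, 0, 0], [70, 84.5, -1, 0, 0, 0, 0]])

```text
t: 8.58
eef_pos: [415.9, -141.0, 27.2]
ee_rot: [-0.573, -0.414, 0.573, -0.414]
wrist_force: [0.9, -0.7, 0.2]
gripper_width: 75.3
```

servo_tool(deltas=[[50, 0, 0, 0, 0, 0, 0], [30, 0, 0, 0, 0, 0, 0], [20, 0, 0, 0, 0, 0, 0], [20, 0, 0, 0, 0, 0, 0], [20, 0, 0, 0, 0, 0, 0], [20, 0, 0, 0, 0, 0, 0], [20, 0, 0, 0, 0, 0, 0], [20, 0, 0, 0, 0, 0, 0], [20, 0, 0, 0, 0, 0, 0], [20, 0, 0, 0, 0, 0, 0]])

```text
t: 9.42
eef_pos: [416.0, -141.3, 27.9]
ee_rot: [0.574, 0.414, -0.573, 0.414]
wrist_force: [-1.4, 1.5, 8.2]
gripper_width: 32.5
```

```bash
python3 -c "
from h import *
go(629.7,25.8,125,-18.3)"
```

```text
shift [ -97.   150.2 -225.9] turn [-0.01  0.   -0.01] yaw0 -18.4 q6 -0.09 pos [ 416.  -141.3   27.9] w 32.5 t 9.4 f [-1.4  1.5  8.2]
```

servo_tool(deltas=[[20, -8, 0, 0, 0, 0, 0], [20, -25, 0, 0, 0, 0, 0], [20, -50, 0, 0, 0, 0, 0], [20, -75, 3, -4, 0, 0, 0], [20, -92, 11, -17, 0, 0, 0], [20, -97, 28, -42, 0, 0, 0], [20, -97, 46, -69, 0, 0, 0], [20, -97, 64, -96, 0, 0, 0], [20, -97, 82, -123, 0, 0, 0], [20, -97, 100, -150, 0, 0, 0]])

```text
t: 10.25
eef_pos: [558.9, -29.1, 124.8]
ee_rot: [0.573, 0.414, -0.573, 0.414]
wrist_force: [0.3, 0.1, -1.4]
gripper_width: 32.8
```

servo_tool(deltas=[[20, 0, 18, -27, 0, 0, 0], [20, 0, 33, -50, 0, 0, 0], [20, 0, 44, -66, 0, 0, 0], [20, 0, 50, -75, 0, 0, 0], [20, 0, 50, -76, 0, 0, 0], [20, 0, 50, -76, 0, 0, 0], [20, 0, 50, -76, 0, 0, 0], [20, 10, 50, -76, 0, 0, 0], [20, 24, 50, -76, 0, 0, 0], [20, 38, 50, -76, 0, 0, 0]])

```text
t: 11.08
eef_pos: [629.0, 25.4, 85.7]
ee_rot: [0.574, 0.413, -0.573, 0.414]
wrist_force: [0.4, -0.7, -2.7]
gripper_width: 32.3
```

```bash
python3 -c "
from h import *
go(629.7,25.8,32,-18.3)"
```

```text
shift [53.7  0.6 -0.6] turn [-0.02 -0.   -0.  ] yaw0 -18.4 q6 0.30 pos [629.   25.4  85.7] w 32.3 t 11.1 f [ 0.4 -0.7 -2.7]
```

servo_tool(deltas=[[20, 12, 0, 0, 0, 0, 0], [20, 24, 0, 0, 0, 0, 0], [20, 34, 0, 0, 0, 0, 0], [20, 42, 0, 0, 0, 0, 0], [20, 48, 0, 0, 0, 0, 0], [20, 51, 0, 0, 0, 0, 0], [20, 52.5, 0, 0, 0, 0, 0], [20, 53, 0, 0, 0, 0, 0], [20, 53, 0, 0, 0, 0, 0], [20, 53, 0, 0, 0, 0, 0]])

```text
t: 11.92
eef_pos: [629.6, 26.0, 33.8]
ee_rot: [0.574, 0.414, -0.573, 0.414]
wrist_force: [0.7, 0.5, -2.8]
gripper_width: 32.3
```

```bash
python3 -c "
from h import *
go(629.7,25.8,32,-18.3)"
```

```text
shift [1.8 0.1 0.2] turn [-0.01 -0.   -0.01] yaw0 -18.4 q6 0.30 pos [629.6  26.   33.8] w 32.3 t 11.9 f [ 0.7  0.5 -2.8]
```

Lower by 2 mm, release and retreat.

servo_tool(deltas=[[20, 1, 0, 0, 0, 0, 0], [20, 2, 0, 0, 0, 0, 0], [20, 2, 0, 0, 0, 0, 0], [28, 2, 0, 0, 0, 0, 0], [38, 2, 0, 0, 0, 0, 0], [48, 2, 0, 0, 0, 0, 0], [60, 2, 0, 0, 0, 0, 0], [75, 2, 0, 0, 0, 0, 0], [85, 2, 0, 0, 0, 0, 0], [85, 2, 0, 0, 0, 0, 0]])

```text
t: 12.75
eef_pos: [629.4, 26.0, 31.2]
ee_rot: [-0.573, -0.414, 0.573, -0.414]
wrist_force: [0.3, -0.2, -0.2]
gripper_width: 72.6
```

servo_tool(deltas=[[90, -4, 0, 0, 0, 0, 0], [100, -14, 0, 0, 0, 0, 0], [100, -34, 0, 0, 0, 0, 0], [100, -60, 0, 0, 0, 0, 0], [100, -85, 0, 0, 0, 0, 0], [100, -95, 0, 0, 0, 0, 0], [100, -95, 0, 0, 0, 0, 0], [100, -95, 0, 0, 0, 0, 0], [100, -95, 0, 0, 0, 0, 0], [100, -95, 0, 0, 0, 0, 0]])

```text
t: 13.58
eef_pos: [628.8, 26.0, 124.7]
ee_rot: [-0.573, -0.414, 0.574, -0.413]
wrist_force: [-0.5, 0.2, -0.4]
gripper_width: 85.0
```

```bash
python3 -c "
from h import *
go(453.5,-10.7,110,-40.2)"
```

```text
shift [  15.1 -154.7   90.1] turn [3.64 0.01 0.02] yaw0 -18.4 q6 0.30 pos [628.8  26.  124.7] w 85.0 t 13.6 f [-0.5  0.2 -0.4]
```

servo_tool(deltas=[[100, 2, -13, 8, 0.3, 0, 0], [100, 5, -38, 22, 0.9, 0, 0], [100, 8, -64, 37, 1.5, 0, 0], [100, 11, -90, 52, 2.1, 0, 0], [100, 14, -116, 67, 2.7, 0, 0], [100, 15, -137, 80, 3.2, 0, 0], [100, 15, -150, 87, 3.5, 0, 0], [100, 15, -155, 90, 3.6, 0, 0], [100, 15, -155, 90, 3.6, 0, 0], [100, 15, -155, 90, 3.6, 0, 0]])

```text
t: 14.42
eef_pos: [454.6, -10.5, 111.2]
ee_rot: [0.641, 0.299, -0.641, 0.299]
wrist_force: [1.0, -0.0, 0.7]
gripper_width: 85.5
```

```bash
python3 -c "
from look import *
look('w4',[453.5,-10.7,46])
go(453.5,-10.7,27,-40.2)"
```

```text
pred px [321.6 222.9]
shift [84.2 -0.8  1. ] turn [ 0.05 -0.   -0.  ] yaw0 -39.9 q6 0.59 pos [454.8 -10.5 111.2] w 85.5 t 14.5 f [-0.4 -0.1 -0.1]
```

View pics/w4.png

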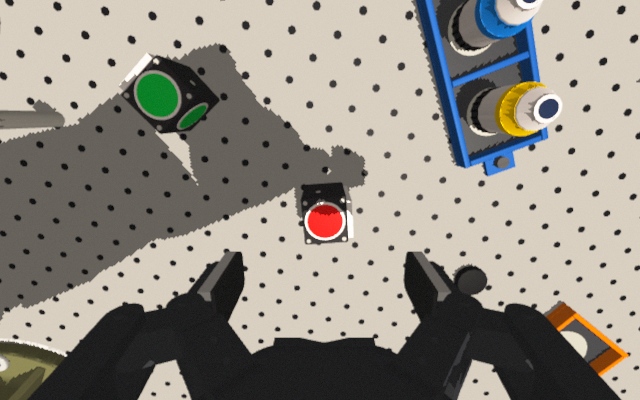

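The red cube top is at (325,222) against a predicted (322,223), and is rotated about 4° CCW relative to the jaws. The blue and yellow objectives both stand in their bays.

servo_tool(deltas=[[100, 10, 0, 0.5, -0.2, 0, 0], [100, 22, 0, 1, -0.5, 0, 0], [100, 34, 0, 1, -0.5, 0, 0], [100, 46, 0, 1, -0.5, 0, 0], [100, 58, 0, 1, -0.5, 0, 0], [100, 70, 0, 1, -0.5, 0, 0], [100, 80, 0, 1, -0.5, 0, 0], [100, 84, 0, 1, -0.5, 0, 0], [100, 84, 0, 1, -0.5, 0, 0], [70, 84, 0, 1, -0.5, 0, 0]])

```text
t: 15.3
eef_pos: [453.5, -11.3, 27.2]
ee_rot: [-0.633, -0.316, 0.633, -0.316]
wrist_force: [0.5, 0.2, 0.0]
gripper_width: 75.7
```

servo_tool(deltas=[[55, 0, 0, 0, 0, 0, 0], [45, 0, 0, 0, 0, 0, 0], [35, 0, 0, 0, 0, 0, 0], [25, 0, 0, 0, 0, 0, 0], [25, 0, 0, 0, 0, 0, 0], [25, 0, 0, 0, 0, 0, 0], [25, 0, 0, 0, 0, 0, 0], [25, 0, 0, 0, 0, 0, 0], [25, 0, 0, 0, 0, 0, 0], [25, 0, 0, 0, 0, 0, 0]])

```text
t: 16.13
eef_pos: [453.8, -11.4, 28.0]
ee_rot: [0.633, 0.315, -0.632, 0.316]
wrist_force: [-0.2, 0.4, 6.3]
gripper_width: 36.9
```

```bash
python3 -c "
from h import *
go(508.9,282.8,120,-6.6)"
```

```text
shift [ -92.  -132.8 -268.3] turn [-5.06 -0.   -0.01] yaw0 -37.0 q6 0.54 pos [453.8 -11.4  28. ] w 36.9 t 16.1 f [-0.2  0.4  6.3]
```

servo_tool(deltas=[[25, -8, 0, 0, 0, 0, 0], [25, -25, 0, 0, 0, 0, 0], [25, -50, 0, 0, 0, 0, 0], [25, -75, -2, -5, 0, 0, 0], [25, -90, -9, -18, 0, 0, 0], [25, -92, -22, -45, 0, 0, 0], [25, -92, -36, -72, 0, 0, 0], [25, -92, -49, -99, 0, 0, 0], [25, -92, -62, -126, 0, 0, 0], [25, -92, -76, -153, 0, 0, 0]])

```text
t: 16.97
eef_pos: [484.5, 158.1, 120.0]
ee_rot: [0.633, 0.316, -0.633, 0.316]
wrist_force: [1.5, -1.2, -2.0]
gripper_width: 36.8
```

servo_tool(deltas=[[25, 0, -13, -27, -0.6, 0, 0], [25, 0, -27, -54, -1.4, 0, 0], [25, 0, -40, -80, -2.3, 0, 0], [25, 0, -50, -100, -3.2, 0, 0], [25, 0, -55, -111, -4.1, 0, 0], [25, 0, -57, -115, -4.7, 0, 0], [25, 0, -57, -115, -5, 0, 0], [25, 0, -57, -115, -5, 0, 0], [25, 0, -57, -115, -5, 0, 0], [25, 0, -57, -115, -5, 0, 0]])

```text
t: 17.8
eef_pos: [508.1, 282.6, 119.6]
ee_rot: [0.53, 0.468, -0.53, 0.468]
wrist_force: [-0.7, -0.4, -1.6]
gripper_width: 37.0
```

```bash
python3 -c "
from look import *
look('w5',[508.9,283.6,4])
go(508.9,282.8,32.3,-6.6)"
```

```text
pred px [322.7 200.4]
shift [87.2  0.7 -0.3] turn [-0.07 -0.   -0.  ] yaw0 -7.0 q6 0.57 pos [508.2 282.6 119.5] w 37.3 t 17.9 f [-0.1 -0.5 -0.8]
```

View pics/w5.png

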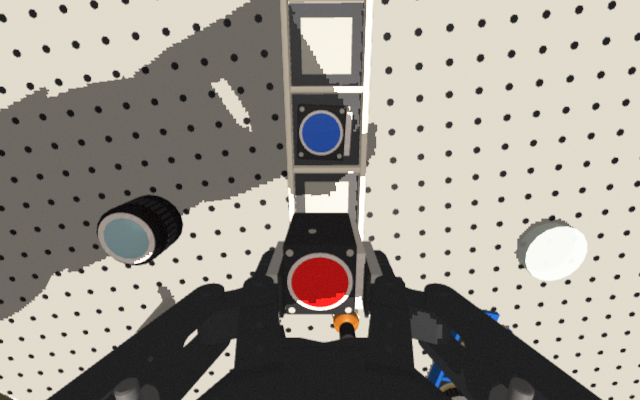

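The cube is held square and the free bay is directly below it, about 2 mm towards +y of the tool. I'll lower it.

servo_tool(deltas=[[25, 10, 1, 0, 0, 0, 0], [25, 24, 2, 0, 0, 0, 0], [25, 38, 2, 0, 0, 0, 0], [25, 52, 2, 0, 0, 0, 0], [25, 64, 2, 0, 0, 0, 0], [25, 73, 2, 0, 0, 0, 0], [25, 80, 2, 0, 0, 0, 0], [25, 84, 2, 0, 0, 0, 0], [25, 85, 2, 0, 0, 0, 0], [25, 85, 2, 0, 0, 0, 0]])

```text
t: 18.68
eef_pos: [510.3, 282.6, 34.4]
ee_rot: [0.53, 0.469, -0.529, 0.469]
wrist_force: [-0.1, 1.2, -1.0]
gripper_width: 36.7
```

servo_tool(deltas=[[25, 1, 0, 0, 0, 0, 0], [25, 2, 0, 0, 0, 0, 0], [25, 2, 0, 0, 0, 0, 0], [33, 2, 0, 0, 0, 0, 0], [40, 2, 0, 0, 0, 0, 0], [50, 2, 0, 0, 0, 0, 0], [60, 2, 0, 0, 0, 0, 0], [75, 2, 0, 0, 0, 0, 0], [85, 2, 0, 0, 0, 0, 0], [85, 2, 0, 0, 0, 0, 0]])

```text
t: 19.52
eef_pos: [510.2, 282.6, 32.4]
ee_rot: [0.53, 0.469, -0.529, 0.469]
wrist_force: [0.1, -0.3, 0.4]
gripper_width: 72.8
```

servo_tool(deltas=[[90, -4, 0, 0, 0, 0, 0], [100, -14, 0, 0, 0, 0, 0], [100, -34, 0, 0, 0, 0, 0], [100, -60, 0, 0, 0, 0, 0], [100, -80, 0, 0, 0, 0, 0], [100, -90, 0, 0, 0, 0, 0], [100, -90, 0, 0, 0, 0, 0], [100, -90, 0, 0, 0, 0, 0], [100, -90, 0, 0, 0, 0, 0], [100, -90, 0, 0, 0, 0, 0]])

```text
t: 20.35
eef_pos: [509.7, 282.3, 120.9]
ee_rot: [-0.529, -0.469, 0.53, -0.468]
wrist_force: [-0.4, -0.3, 0.2]
gripper_width: 85.5
```

```bash
python3 -c "
from h import *
go(426.2,129.8,110,0)"
```

```text
shift [ 11.2 -64.3 161.5] turn [-1.16  0.01  0.02] yaw0 -7.0 q6 0.56 pos [509.7 282.3 120.9] w 85.5 t 20.4 f [-0.4 -0.3  0.2]
```

servo_tool(deltas=[[100, 2, -5, 13, -0.2, 0, 0], [100, 5, -16, 40, -0.5, 0, 0], [100, 8, -28, 70, -0.8, 0, 0], [100, 11, -40, 100, -1.2, 0, 0], [100, 11, -50, 126, -1.2, 0, 0], [100, 11, -58, 146, -1.2, 0, 0], [100, 11, -63, 158, -1.2, 0, 0], [100, 11, -64, 161.5, -1.2, 0, 0], [100, 11, -64, 161.5, -1.2, 0, 0], [100, 11, -64, 161.5, -1.2, 0, 0]])

```text
t: 21.18
eef_pos: [427.4, 130.4, 111.1]
ee_rot: [0.499, 0.501, -0.499, 0.501]
wrist_force: [0.6, 0.3, 0.3]
gripper_width: 85.5
```

```bash
python3 -c "
from look import *
look('w6',[426.2,129.8,46])
go(426.2,129.8,27,0)"
```

```text
pred px [320.2 221.5]
shift [84.1 -1.2  0.8] turn [ 0.04 -0.    0.  ] yaw0 0.3 q6 0.21 pos [427.4 130.6 111.1] w 85.2 t 21.2 f [0.2 0.7 0.2]
```

View pics/w6.png

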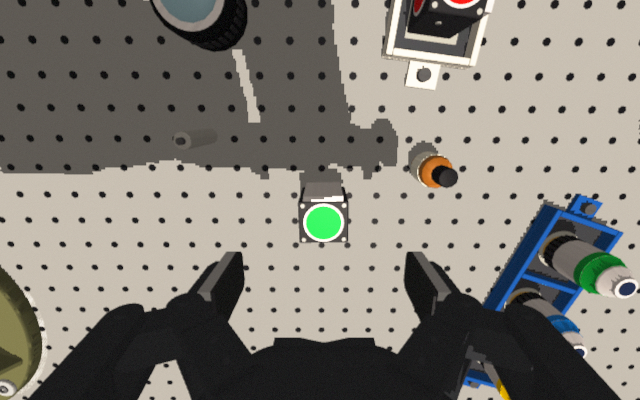

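Green cube at (323,222), square to the jaws.

servo_tool(deltas=[[100, 10, 0, 0, 0, 0, 0], [100, 22, 0, 0, 0, 0, 0], [100, 34, 0, 0, 0, 0, 0], [100, 46, 0, 0, 0, 0, 0], [100, 58, 0, 0, 0, 0, 0], [100, 70, 0, 0, 0, 0, 0], [100, 80, 0, 0, 0, 0, 0], [100, 84, 0, 0, 0, 0, 0], [100, 84, 0, 0, 0, 0, 0], [70, 84, 0, 0, 0, 0, 0]])

```text
t: 22.07
eef_pos: [427.1, 130.2, 27.3]
ee_rot: [0.499, 0.501, -0.499, 0.501]
wrist_force: [0.8, 0.0, -0.4]
gripper_width: 75.5
```

servo_tool(deltas=[[55, 0, 0, 0, 0, 0, 0], [45, 0, 0, 0, 0, 0, 0], [35, 0, 0, 0, 0, 0, 0], [25, 0, 0, 0, 0, 0, 0], [25, 0, 0, 0, 0, 0, 0], [25, 0, 0, 0, 0, 0, 0], [25, 0, 0, 0, 0, 0, 0], [25, 0, 0, 0, 0, 0, 0], [25, 0, 0, 0, 0, 0, 0], [25, 0, 0, 0, 0, 0, 0]])

```text
t: 22.9
eef_pos: [427.5, 130.1, 28.0]
ee_rot: [0.499, 0.501, -0.499, 0.501]
wrist_force: [-0.3, -0.3, 6.1]
gripper_width: 37.1
```

```bash
python3 -c "
from h import *
go(526,410,120,-6.6)"
```

```text
shift [ -91.8   99.7 -279.5] turn [ 1.14 -0.   -0.01] yaw0 0.2 q6 0.21 pos [427.5 130.1  28. ] w 37.1 t 22.9 f [-0.3 -0.3  6.1]
```

servo_tool(deltas=[[25, -8, 0, 0, 0, 0, 0], [25, -25, 0, 0, 0, 0, 0], [25, -50, 0, 0, 0, 0, 0], [25, -75, 2, -5, 0, 0, 0], [25, -90, 7, -19, 0, 0, 0], [25, -92, 17, -47, 0, 0, 0], [25, -92, 27, -75, 0, 0, 0], [25, -92, 37, -104, 0, 0, 0], [25, -92, 47, -132, 0, 0, 0], [25, -92, 57, -160, 0, 0, 0]])

```text
t: 23.73
eef_pos: [483.5, 291.7, 119.9]
ee_rot: [0.499, 0.501, -0.499, 0.501]
wrist_force: [0.6, -1.5, -0.7]
gripper_width: 36.9
```

servo_tool(deltas=[[25, 0, 10, -28, 0.3, 0, 0], [25, 0, 20, -56, 0.6, 0, 0], [25, 0, 30, -84, 0.9, 0, 0], [25, 0, 38, -106, 1.1, 0, 0], [25, 0, 42, -117, 1.1, 0, 0], [25, 0, 42.5, -119.5, 1.1, 0, 0], [25, 0, 42.5, -119.5, 1.1, 0, 0], [25, 0, 42.5, -119.5, 1.1, 0, 0], [25, 0, 42.5, -119.5, 1.1, 0, 0], [25, 0, 42.5, -119.5, 1.1, 0, 0]])

```text
t: 24.57
eef_pos: [525.4, 409.2, 119.7]
ee_rot: [0.527, 0.471, -0.527, 0.471]
wrist_force: [-0.3, 0.3, -1.5]
gripper_width: 36.8
```

```bash
python3 -c "
from look import *
look('w7',[524.9,410.6,4])
go(526,410,32.3,-6.6)"
```

```text
pred px [321.3 200.1]
shift [87.3  0.4 -0.8] turn [ 0.03 -0.   -0.  ] yaw0 -6.4 q6 0.72 pos [525.5 409.3 119.6] w 37.0 t 24.6 f [-0.   0.2 -1.1]
```

View pics/w7.png

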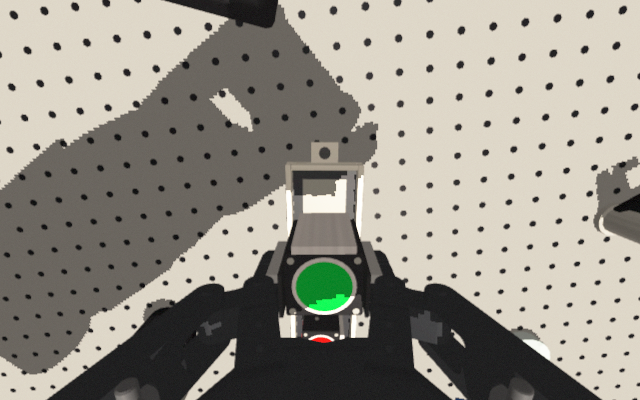

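The far white bay is directly ahead and below, with its mark at about (326,197). I'll lower the cube with +1.5 mm in y.

servo_tool(deltas=[[25, 10, 1, -0.5, 0, 0, 0], [25, 24, 1.5, -1, 0, 0, 0], [25, 38, 1.5, -1, 0, 0, 0], [25, 52, 1.5, -1, 0, 0, 0], [25, 64, 1.5, -1, 0, 0, 0], [25, 73, 1.5, -1, 0, 0, 0], [25, 80, 1.5, -1, 0, 0, 0], [25, 84, 1.5, -1, 0, 0, 0], [25, 85, 1.5, -1, 0, 0, 0], [25, 85, 1.5, -1, 0, 0, 0]])

```text
t: 25.45
eef_pos: [527.1, 410.8, 34.4]
ee_rot: [0.527, 0.471, -0.527, 0.471]
wrist_force: [-0.7, 0.3, -0.5]
gripper_width: 36.8
```

servo_tool(deltas=[[25, 1, 0, 0, 0, 0, 0], [25, 2, 0, 0, 0, 0, 0], [25, 2, 0, 0, 0, 0, 0], [33, 2, 0, 0, 0, 0, 0], [40, 2, 0, 0, 0, 0, 0], [50, 2, 0, 0, 0, 0, 0], [60, 2, 0, 0, 0, 0, 0], [75, 2, 0, 0, 0, 0, 0], [85, 2, 0, 0, 0, 0, 0], [85, 2, 0, 0, 0, 0, 0]])

```text
t: 26.28
eef_pos: [527.0, 410.8, 32.3]
ee_rot: [0.527, 0.471, -0.527, 0.471]
wrist_force: [0.4, -0.0, -0.2]
gripper_width: 72.8
```

servo_tool(deltas=[[90, -4, 0, 0, 0, 0, 0], [100, -14, 0, 0, 0, 0, 0], [100, -34, 0, 0, 0, 0, 0], [100, -60, 0, 0, 0, 0, 0], [100, -80, 0, 0, 0, 0, 0], [100, -90, 0, 0, 0, 0, 0], [100, -90, 0, 0, 0, 0, 0], [100, -90, 0, 0, 0, 0, 0], [100, -90, 0, 0, 0, 0, 0], [100, -90, 0, 0, 0, 0, 0]])

```text
t: 27.12
eef_pos: [526.5, 410.4, 120.7]
ee_rot: [-0.526, -0.472, 0.528, -0.471]
wrist_force: [-1.1, 0.1, -0.7]
gripper_width: 85.5
```

```bash
python3 -c "
from h import *
go(340.2,283.3,110,11.6)"
```

```text
shift [  11.2 -171.1  147. ] turn [-2.99  0.01  0.02] yaw0 -6.4 q6 0.72 pos [526.5 410.4 120.7] w 85.5 t 27.1 f [-1.1  0.1 -0.7]
```

servo_tool(deltas=[[100, 2, -13, 11, -0.3, 0, 0], [100, 5, -38, 33, -0.8, 0, 0], [100, 8, -64, 55, -1.3, 0, 0], [100, 11, -90, 77, -1.8, 0, 0], [100, 11, -116, 99, -2.3, 0, 0], [100, 11, -140, 120, -2.7, 0, 0], [100, 11, -158, 136, -3, 0, 0], [100, 11, -168, 145, -3, 0, 0], [100, 11, -171, 147, -3, 0, 0], [100, 11, -171, 147, -3, 0, 0]])

```text
t: 27.95
eef_pos: [340.5, 283.5, 111.1]
ee_rot: [0.447, 0.548, -0.447, 0.548]
wrist_force: [1.1, -0.5, 0.3]
gripper_width: 85.6
```

```bash
python3 -c "
from look import *
look('w8',[340.2,283.3,38])
go(340.2,283.3,24,11.6)"
```

```text
pred px [321.3 216.9]
shift [87.2 -1.1  0.4] turn [ 0. -0. -0.] yaw0 11.6 q6 0.41 pos [341.2 283.9 111.2] w 85.0 t 28.0 f [ 0.5 -1.  -0.6]
```

View pics/w8.png

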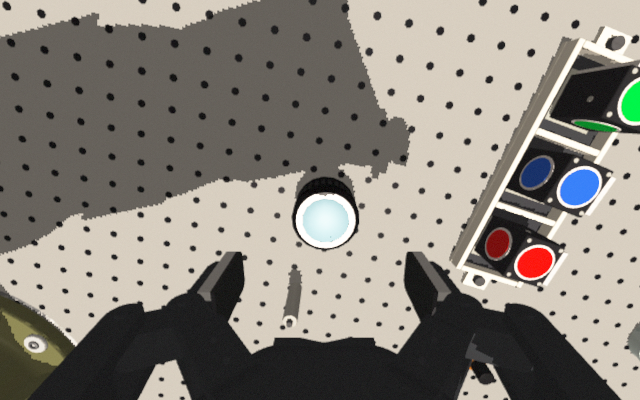

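The condenser ring is at (325,219) against a predicted (321,217). The white tray now holds green, blue and red upright. The jaws have clear space.

servo_tool(deltas=[[100, 10, 0, 0, 0, 0, 0], [100, 22, 1, 0, 0, 0, 0], [100, 34, 1, 0, 0, 0, 0], [100, 46, 1, 0, 0, 0, 0], [100, 58, 1, 0, 0, 0, 0], [100, 70, 1, 0, 0, 0, 0], [100, 81, 1, 0, 0, 0, 0], [100, 87, 1, 0, 0, 0, 0], [100, 87, 1, 0, 0, 0, 0], [85, 87, 1, 0, 0, 0, 0]])

```text
t: 28.83
eef_pos: [341.9, 283.9, 23.9]
ee_rot: [0.447, 0.548, -0.447, 0.548]
wrist_force: [0.2, 0.1, 0.8]
gripper_width: 75.4
```

servo_tool(deltas=[[75, 0, 0, 0, 0, 0, 0], [65, 0, 0, 0, 0, 0, 0], [55, 0, 0, 0, 0, 0, 0], [45, 0, 0, 0, 0, 0, 0], [45, 0, 0, 0, 0, 0, 0], [45, 0, 0, 0, 0, 0, 0], [45, 0, 0, 0, 0, 0, 0], [45, 0, 0, 0, 0, 0, 0], [45, 0, 0, 0, 0, 0, 0], [45, 0, 0, 0, 0, 0, 0]])

```text
t: 29.67
eef_pos: [342.1, 284.1, 25.1]
ee_rot: [0.447, 0.548, -0.446, 0.548]
wrist_force: [-2.3, -1.4, 8.0]
gripper_width: 52.6
```

```bash
python3 -c "
from h import *
go(542,-304,120,11.6)"
```

```text
shift [-95.1  77.3 616.2] turn [ 0.01 -0.   -0.01] yaw0 11.6 q6 0.41 pos [342.1 284.1  25.1] w 52.6 t 29.7 f [-2.3 -1.4  8. ]
```

servo_tool(deltas=[[45, -8, 0, 0, 0, 0, 0], [45, -25, 0, 0, 0, 0, 0], [45, -50, 0, 0, 0, 0, 0], [45, -75, 1, 5, 0, 0, 0], [45, -90, 2, 17, 0, 0, 0], [45, -95, 5, 39, 0, 0, 0], [45, -95, 8, 65, 0, 0, 0], [45, -95, 12, 95, 0, 0, 0], [45, -95, 16, 126, 0, 0, 0], [45, -95, 20, 157, 0, 0, 0]])

```text
t: 30.5
eef_pos: [393.1, 132.8, 120.0]
ee_rot: [0.447, 0.548, -0.446, 0.548]
wrist_force: [0.7, -0.6, -3.2]
gripper_width: 52.3
```

servo_tool(deltas=[[45, 0, 4, 31, 0, 0, 0], [45, 0, 8, 62, 0, 0, 0], [45, 0, 12, 93, 0, 0, 0], [45, 0, 16, 124, 0, 0, 0], [45, 0, 20, 155, 0, 0, 0], [45, 0, 24, 186, 0, 0, 0], [45, 0, 28, 217, 0, 0, 0], [45, 0, 32, 248, 0, 0, 0], [45, 0, 36, 279, 0, 0, 0], [45, 0, 39, 310, 0, 0, 0]])

```text
t: 31.33
eef_pos: [493.9, -163.3, 120.0]
ee_rot: [0.447, 0.548, -0.447, 0.548]
wrist_force: [0.4, 0.1, -2.1]
gripper_width: 52.3
```

servo_tool(deltas=[[45, 0, 4, 31, 0, 0, 0], [45, 0, 8, 62, 0, 0, 0], [45, 0, 12, 92, 0, 0, 0], [45, 0, 15, 117, 0, 0, 0], [45, 0, 17, 135, 0, 0, 0], [45, 0, 18, 146, 0, 0, 0], [45, 0, 18.5, 149, 0, 0, 0], [45, 0, 18.5, 149, 0, 0, 0], [45, 0, 18.5, 149, 0, 0, 0], [45, 0, 18.5, 149, 0, 0, 0]])

```text
t: 32.17
eef_pos: [541.7, -303.0, 119.5]
ee_rot: [0.447, 0.548, -0.447, 0.548]
wrist_force: [-0.7, 0.4, -2.3]
gripper_width: 52.1
```

```bash
python3 -c "
from look import *
look('w9',[542,-305,4])
go(542,-304,29.3,11.6)"
```

```text
pred px [321.8 203. ]
shift [90.2  0.   0.9] turn [ 0.01 -0.    0.  ] yaw0 11.7 q6 -0.77 pos [ 541.8 -303.1  119.5] w 52.2 t 32.2 f [-0.8  0.3 -2.6]
```

View pics/w9.png

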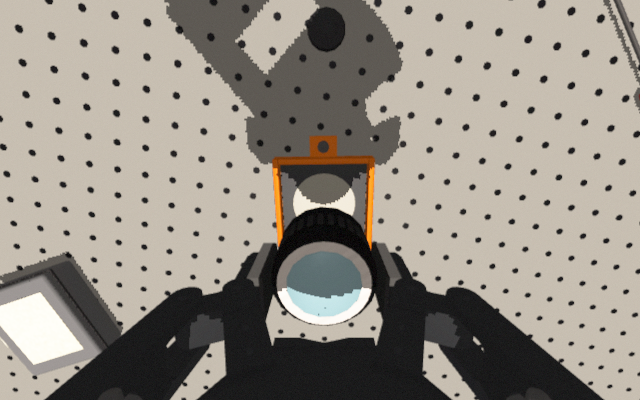

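The orange bay mark is centred at about (324,203), as predicted, and the tray is square to the jaws. I'll lower the condenser.

servo_tool(deltas=[[45, 10, 0, 0, 0, 0, 0], [45, 24, 1, 0.5, 0, 0, 0], [45, 38, 1, 1, 0, 0, 0], [45, 52, 1, 1, 0, 0, 0], [45, 64, 1, 1, 0, 0, 0], [45, 74, 1, 1, 0, 0, 0], [45, 82, 1, 1, 0, 0, 0], [45, 86, 1, 1, 0, 0, 0], [45, 88, 1, 1, 0, 0, 0], [45, 88, 1, 1, 0, 0, 0]])

```text
t: 33.05
eef_pos: [543.1, -304.7, 31.1]
ee_rot: [0.447, 0.548, -0.447, 0.548]
wrist_force: [-0.6, 0.3, -2.4]
gripper_width: 52.5
```

servo_tool(deltas=[[45, 1, 0, 0, 0, 0, 0], [45, 2, 0, 0, 0, 0, 0], [45, 2, 0, 0, 0, 0, 0], [50, 2, 0, 0, 0, 0, 0], [58, 2, 0, 0, 0, 0, 0], [66, 2, 0, 0, 0, 0, 0], [75, 2, 0, 0, 0, 0, 0], [85, 2, 0, 0, 0, 0, 0], [95, 2, 0, 0, 0, 0, 0], [100, 2, 0, 0, 0, 0, 0]])

```text
t: 33.88
eef_pos: [543.1, -304.7, 29.4]
ee_rot: [0.447, 0.548, -0.447, 0.548]
wrist_force: [0.0, 0.8, 0.6]
gripper_width: 85.4
```

servo_tool(deltas=[[100, 0, 0, 0, 0, 0, 0], [100, -4, 0, 0, 0, 0, 0], [100, -16, 0, 0, 0, 0, 0], [100, -40, 0, 0, 0, 0, 0], [100, -70, 0, 0, 0, 0, 0], [100, -100, 0, 0, 0, 0, 0], [100, -125, 0, 0, 0, 0, 0], [100, -135, 0, 0, 0, 0, 0], [100, -135, 0, 0, 0, 0, 0], [100, -135, 0, 0, 0, 0, 0]])

```text
t: 34.72
eef_pos: [542.9, -304.6, 164.1]
ee_rot: [0.447, 0.548, -0.447, 0.548]
wrist_force: [0.4, 1.1, -0.7]
gripper_width: 85.4
```

Run:
```python
from h import *
import cv2
im=arm.camera("top")[:,:,::-1]
a=im[90:220,90:290]; b=im[90:220,290:500]
s=3.8
c=np.vstack([cv2.resize(x[:, :200],None,fx=s,fy=s*0.6/0.6,interpolation=cv2.INTER_CUBIC)[:300] for x in (im[150:230,90:290],im[95:175,250:450])])
cv2.imwrite("pics/f1.png",cv2.convertScaleAbs(c,alpha=1.5))
s2=arm.camera("scene")[:,:,::-1]
cv2.imwrite("pics/f2.png",cv2.resize(s2[150:290,140:510],None,fx=2.1,fy=2.1,interpolation=cv2.INTER_CUBIC))
go(541,-303,164,11.6)
```

```text
shift [-1.4 -1.2 -1.6] turn [ 0.01 -0.02  0.02] yaw0 11.6 q6 -0.77 pos [ 542.5 -304.3  162.6] w 85.2 t 34.8 f [0.  1.2 0.1]
```

View pics/f1.png

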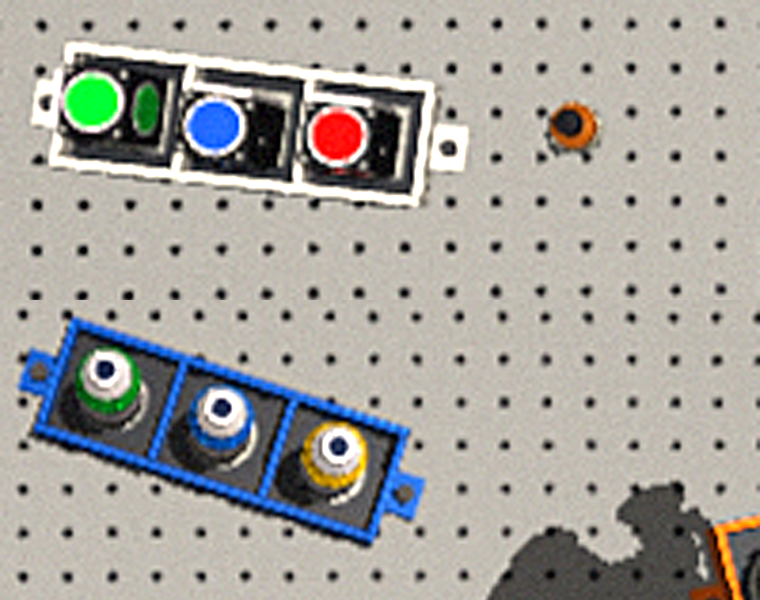

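View pics/f2.png

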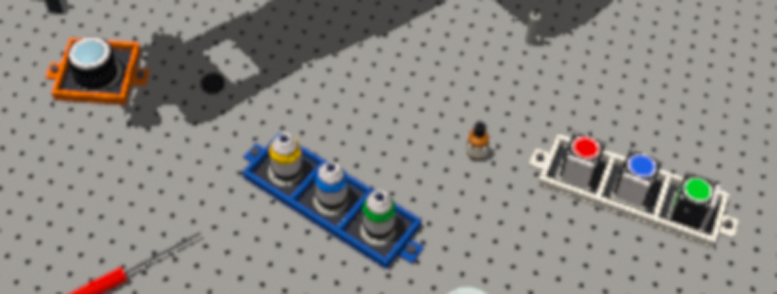

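Both views show all seven parts upright, one to each bay and well centred: neighbouring cube tops are evenly spaced, and so are the objective noses. The condenser sits in the orange bay. The arm is clear.

```bash
python3 -c "
from workcell import arm
print(arm.finish_job())"
```

```text
the job is handed in; nothing more can be done
None
```

All five parts are put away, and I handed the job in at about 35 s of the 122 s allowed; no verdict was reported.

- **Blue tray:** yellow objective in the end bay, blue objective in the middle bay.
- **White tray:** red cube in the end bay nearer the robot, green cube in the far end bay.
- **Orange tray:** condenser lens.

The last top and scene views show both trays' parts upright and evenly spaced, with the stored objective and cube still standing in their bays. The condenser was seen only in the scene view, where it sits upright in its bay. These are judgements by eye; I did not measure final offsets from the bay centres. At each release, the arm was within about 2 mm of where I had located the bay.

No check failed or disagreed. Contact force while gripping stayed under about 10 N, and the gripper was open and well clear of everything at the end.

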